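# Hold the strainer over the ramekin on the scale

### The arm

A 6-joint arm with a two-finger parallel gripper is mounted at the origin on the work surface. World frame = base frame: x ahead of the robot, y to its left, z up, the work surface at z = 0. Lengths are in m, angles in rad, forces in N, time in s.
With the tool pointing down it reaches from about 0.375 to 0.9 m from the base axis. Payload 3.1 kg.
Tool frame: the origin (TCP) lies midway between the tips of the shut fingers; the grasp point (between the pads) lies 19 mm behind it; x points along the fingers, z is the direction in which the jaws open and shut, and the axes are right-handed (so a half turn about x gives the same grasp; the last joint's range is limited). The gripper opens to 87 mm and grips with 3 to 60 N. Pads are 19 mm wide; open, the fingers measure 117 mm over their backs; the gripper's body (75 mm by 190 mm) begins 51 mm behind the grasp point.
Start: joints at [-0.178, 0.527, 1.433, -0, 1.181, -0.178], TCP at [0.625, 0, 0.186] pointing down, gripper open.
Joint ranges: [-3.08, 3.08], [-0.75, 2.2], [0.22, 2.44], [-1.43, 4.57], [0, 2.65], [-2.85, 2.85]. Speed limits (rad/s): [2.79, 2.79, 3.14, 3.14, 3.14, 3.14].

### API

Orientations are given as a unit quaternion [x, y, z, w].
In Python, from rig import robot, optics, workorder gives the robot as it stands.
- The arm moves only by the tool arm_command, never from a script. Its argument "plan" is a list of rows, each a list of 7 numbers: the shift along the tool's x, y, z in cm, then the turn, a rotation vector about the tool's x, y, z in rad, then the finger opening in cm, from 0 to 8.7. In form: [[x, y, z, ax, ay, az, gripper], ...]. A call has 1 to 12 rows; each row shifts and turns the pose as measured when the row begins, along the tool's axes as they then stand; what a row does not reach is not made up. A row lasts 1/8 s, in which the tool goes at most 62.5 mm and 10.7 degrees, less where a joint would pass 70% of its speed; a pose out of reach is approached as far as the arm can. A call with a gripper value outside its range is refused whole. The fingers move at their own pace and stop on an object; "grip_force" is the grip in N (left out, the last holds). Time passes only in rows, so rows that do not move let the fingers close. It gives the time, the measured TCP pose, the force and the opening at its end, in the units of the state.
- robot.get_obs(): the state, without advancing time (a new reading comes with each control period).
- optics.camera(name): name is "scene" or "side" or "wrist"; returns (picture, depth): 480x640x3 uint8, blue, green, red; 480x640 float32, m along the optical axis (not along the pixel's ray), 0 where there is no reading.
- optics.camera_info(name): a dict with "mtx" (3x3 intrinsics, pixels), "position" and "rotation" of the camera in the world; the wrist camera has in their place "tool_from_camera" (4x4, takes a point from camera to tool coordinates, whose origin is the TCP and whose axes are the tool frame's). Camera axes: x right, y down, z forward; pixel columns grow to the right and rows downward; lengths in m; the calibration is good to about 2 mm. A picture is of the moment at which its call begins: read the wrist's pose just before it. camera_info takes no time and is no camera call.
- workorder.hand_in(): hands the job in, once; it reports no verdict.
The state is a dict: "time": time; "q": joint angles; "joint_velocities": joint speeds; "joint_torque": joint torques, N m; "position": TCP position; "tool_rot": TCP orientation; "ft_force": force on the tool from outside, world axes, zero at the start; "moment": the same for the moment, N m; "grip_width": finger opening in m.
Only numpy, scipy, OpenCV 4.12 (cv2) and the standard library are available. Lean on these libraries where they do the work, as an engineer would, in place of code of your own. Each camera call takes 0.05 s, during which the arm holds its last target. There are 200 camera calls.

### The job

I am about to sift spice by weight: set the white ramekin gently upright in the middle of the kitchen scale's round platform and let go, then take the strainer by its black handle and carry it across to the scale without disturbing the open spice tin or anything else. Finish while still holding the strainer level and still, centred over the ramekin with its mesh bottom about a centimetre above the rim. The strainer must never touch the ramekin or scale, as that spoils the reading.

Things in the scene. Friction and masses are not known exactly. Their poses are not given: they have to be found in the camera images.
- ramekin: small straight-sided round white ceramic ramekin, 64 mm outside diameter, 38 mm tall, wall 4 mm (mouth 56 mm), about 130 g, loose, standing upright on the front half of the chopping board. Origin: centre of its underside; z up
- ramekin_rim (a point): centre of the ramekin's mouth, at rim height, 38 mm above its underside
- scale: compact kitchen scale, loose, about 600 g: white plastic body 170 mm (its x) by 125 mm (its y), top at 22 mm, with a round steel platform 100 mm in diameter whose top is at 34 mm. Display and two keys on its -x end. Origin: underside centre of the body
- scale_top (a point): centre of the top of the scale's round platform: 22 mm towards the scale's +x from its origin and 34 mm above the counter; the platform takes the ramekin's flat foot
- strainer: steel mesh strainer, 75 g: tapering cup 30 mm deep, flat mesh bottom 36 mm across, 57 mm at the top, under a flange 70 mm across, 3 mm thick. Black grip 14 mm wide, 11 mm thick along its -x, 53 to 143 mm off its axis, mid-height 32.5 mm above the mesh bottom; tab to 48 mm on +x. Starts level, flange on the stand's rim. Origin: centre of the mesh bottom's underside; z up
- strainer_base (a point): centre of the underside of the strainer's mesh bottom
- strainer_grip (a point): point on the middle line of the black handle grip, 80 mm from the strainer's axis (on its -x side) and 32.5 mm above its mesh bottom: a good place to pinch it across its 14 mm width, from above
- stand: round steel drip cup that carries the strainer, loose, about 250 g: 69 mm outside diameter, 63 mm inside, 50 mm tall, with an 80 mm foot disc 4 mm thick. Origin: underside centre
- board: wooden chopping board, fixed, 240 mm (its x) by 300 mm (its y), 20 mm thick. Origin: underside centre
- tin: steel spice tin, fixed, open: 140 mm (its y, which lies roughly along world x) by 90 mm, 55 mm tall, standing between the board and the strainer's stand. Origin: underside centre
- tin_lid (a joint): angle of the spice tin's hinged lid, 0 closed, about 1.6 standing straight up (rad); held only by the stiffness of its hinge
- tin_lid_edge (a point): middle of the free edge of the spice tin's lid, at the top while the lid stands open: about 150 mm above the counter. The lid is 143 mm long along that edge
- mill: dark wooden pepper mill, loose, 54 mm in diameter, 168 mm tall. Origin: underside centre
- tumbler: steel drinking tumbler, loose, 76 mm across its mouth, 105 mm tall. Origin: underside centre
- oil_bottle: amber glass oil bottle, loose, 62 mm in diameter, 200 mm tall, behind the board. Origin: underside centre
- mortar: grey stone mortar with its pestle standing in it, loose, 104 mm across, 130 mm tall over the pestle, behind the right end of the board. Origin: underside centre
- turner: steel dosa turner, loose, 275 mm long and 72 mm wide at the blade, 12 mm thick at the handle, lying across the rear of the board. Origin: middle of its length, at its underside; handle to its -x
- spatula: teal silicone spatula, loose, 220 mm long, 46 mm wide at the blade, 10 mm thick, lying across the board between turner and ramekin. Origin: middle of its length, at its underside; handle to its -x
Mind the look-alikes: they are no part of the job. What is shaped like the strainer but blue is not meant.

How it is judged:
By the outcome, as a careful person would: the job done as asked, in the order asked, and still so for the second after the job is handed in, while the arm keeps its last pose, push and grip.
It also fails if it takes over 69 s, if anything falls off the work surface, if the arm or the gripper's body presses on something with over 40 N, if the wrist force passes 120 N, or if a joint passes its speed limit or range.

## Working session

There is one attempt and no reset: what is moved stays moved. The work goes in short steps, Python scripts to look and compute and a tool call to move; the robot and the scene stay as the last step left them, time stands still between calls to the robot, and variables do not carry over. Pictures are saved under pics/ and viewed, about 8 in all and at most 12, crops included, and the job is handed in when it is done.

Besides the shell and the picture viewer there is one more tool, called after ">>>" by a JSON object that holds its "method" and its "body". arm_command: Moves the arm, as the interface text tells. Its arguments: {"type":"object","properties":{"plan":{"type":"array"},"grip_force":{"type":"number"}},"required":["plan"]}

```bash
ls; mkdir -p pics; cat > h.py <<'E'
from rig import robot, optics, workorder
import numpy as np, cv2
from scipy.spatial.transform import Rotation as R
def cam(name):
    o=robot.get_obs(); im,d=optics.camera(name); i=optics.camera_info(name)
    if name=="wrist":
        T=np.eye(4); T[:3,:3]=R.from_quat(o["tool_rot"]).as_matrix(); T[:3,3]=o["position"]
        T=T@np.array(i["tool_from_camera"])
    else:
        T=np.eye(4); r=np.array(i["rotation"]); T[:3,:3]=r if r.shape==(3,3) else R.from_quat(r).as_matrix(); T[:3,3]=i["position"]
    K=np.array(i["mtx"]); v,u=np.mgrid[:480,:640]
    P=np.stack([(u-K[0,2])/K[0,0]*d,(v-K[1,2])/K[1,1]*d,d],-1)@T[:3,:3].T+T[:3,3]
    P[d==0]=np.nan
    return im,P,T,K
def save(name,tag):
    im,P,T,K=cam(name); cv2.imwrite(f"pics/{tag}.png",im); np.savez(f"{tag}.npz",im=im,P=P,T=T,K=K); return im,P,T,K
def ray(T,K,u,v,z):
    r=T[:3,:3]@np.array([(u-K[0,2])/K[0,0],(v-K[1,2])/K[1,1],1]); return T[:3,3]+r*(z-T[2,3])/r[2]
E
python3 - <<'E'
from h import *
print(robot.get_obs())
for n in("scene","side","wrist"):
    im,P,T,K=save(n,n+"0"); print(n,T.round(3).tolist(),K.tolist())
E
```

```text
pics
{'time': 0.0, 'q': array([-1.78473456e-01,  5.28470533e-01,  1.43391691e+00, -1.94077390e-05,
        1.18140205e+00, -1.78498561e-01]), 'joint_velocities': array([ 0.00056932, -0.00015193,  0.00063186,  0.0012931 ,  0.000432  ,
        0.00072604]), 'joint_torque': array([-5.45745443e-04, -4.40045428e+01, -1.76593530e+01,  6.32597599e-02,
        5.83207863e-02, -1.53719384e-04]), 'position': array([6.24175505e-01, 1.88541863e-04, 1.84764408e-01]), 'tool_rot': array([1.20163473e-04, 7.07871843e-01, 1.43138581e-04, 7.06340866e-01]), 'ft_force': array([-0.32113782, -1.06543878, -0.31786892]), 'moment': array([-0.0297279 ,  0.03418689,  0.01662461]), 'grip_width': 0.08715401896325438}
scene [[0.496, 0.542, -0.678, 1.445], [0.868, -0.296, 0.398, -0.476], [0.015, -0.786, -0.618, 0.827], [0.0, 0.0, 0.0, 1.0]] [[556.2235543967449, 0.0, 323.01508772936603], [0.0, 556.2235543967449, 240.3626373645584], [0.0, 0.0, 1.0]]
side [[0.944, -0.257, 0.205, 0.322], [-0.329, -0.726, 0.604, -0.761], [-0.006, -0.638, -0.77, 1.066], [0.0, 0.0, 0.0, 1.0]] [[534.2772763293469, 0.0, 322.52314010536566], [0.0, 534.2772763293469, 236.6515908117843], [0.0, 0.0, 1.0]]
wrist [[1.0, 0.002, -0.002, 0.624], [0.002, -0.964, -0.267, 0.073], [-0.002, 0.267, -0.964, 0.385], [0.0, 0.0, 0.0, 1.0]] [[344.5386272493931, 0.0, 318.46311788635137], [0.0, 344.5386272493931, 242.37947309229207], [0.0, 0.0, 1.0]]
```

View pics/scene0.png

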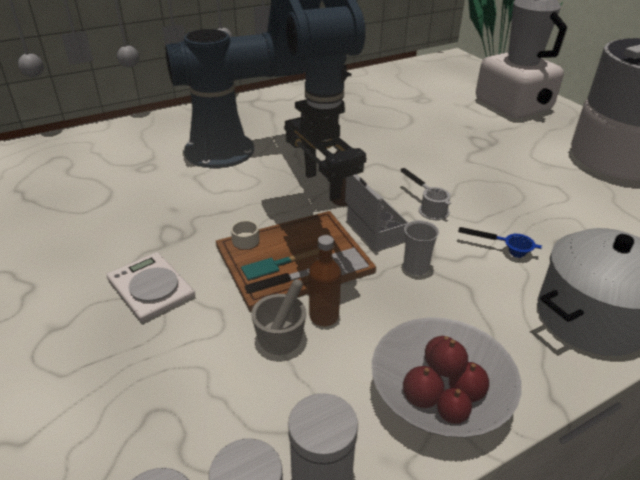

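View pics/side0.png

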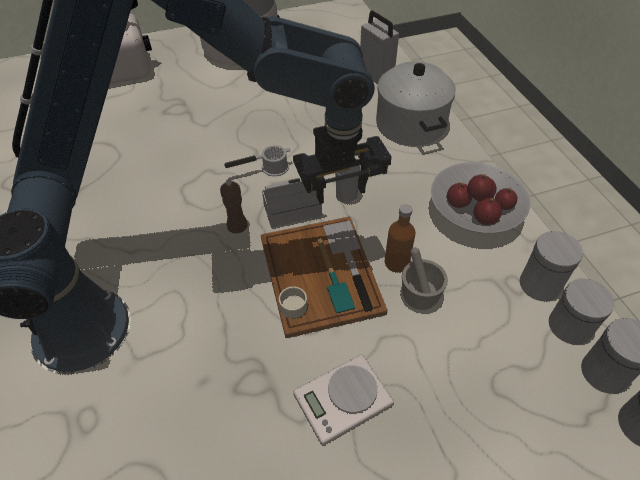

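The steel strainer sits at scene (435,200) / side (273,157). The blue look-alike is at scene (519,243) and is not wanted. The ramekin is at scene (245,235) / side (293,302), and nothing else looks like it. The scale platform is at side (353,388). Next I'll measure from the depth images.

```bash
cat >> h.py <<'E'
def circ(p):
    A=np.c_[2*p[:,:2],np.ones(len(p))]; s=np.linalg.lstsq(A,(p[:,:2]**2).sum(1),rcond=None)[0]
    return s[:2].round(4), round(float(np.sqrt(s[2]+s[0]**2+s[1]**2)),4)
def box(P,c,r,z0,z1):
    return (np.hypot(P[...,0]-c[0],P[...,1]-c[1])<r)&(P[...,2]>z0)&(P[...,2]<z1)
E
python3 - <<'E'
from h import *
L={n:np.load(n+"0.npz") for n in("scene","side")}
def px(n,u,v): return np.nanmedian(L[n]["P"][v-1:v+2,u-1:u+2].reshape(-1,3),0).round(3)
for n,nm,u,v in [("side","ram in",293,303),("side","plat",353,388),("side","mesh",273,155),("side","handle",240,161),("side","mill top",227,185),("side","tumbler",348,190),("side","tin",290,210),("side","lid?",265,175),("side","lid?",308,200),("scene","lid",375,215),("scene","lid top",350,180),("scene","lid top",400,215),("scene","mesh",435,193),("scene","handle",412,178),("scene","mill",338,190),("scene","tumbler",420,230),("scene","mortar pestle",292,290),("scene","bottle",326,243),("scene","blue",518,238),("scene","bluehandle",475,234),("scene","plat",153,285)]:
    print(nm,n,px(n,u,v))
for n in L:
    P=L[n]["P"]
    r=px("side",293,303); m=box(P,r,.06,.050,.064); p=P[m]; print(n,"ram",len(p),(p[:,:2].min(0)+p[:,:2].max(0))/2,np.ptp(p,axis=0),circ(p))
    r=px("side",353,388); m=box(P,r,.09,.030,.040); p=P[m]; print(n,"plat",len(p),(p[:,:2].min(0)+p[:,:2].max(0))/2,np.ptp(p,axis=0))
    mb=box(P,r,.14,.016,.028); b=P[mb][:,:2]; print("body",cv2.minAreaRect(b.astype(np.float32)))
    r=px("side",273,155); m=box(P,r,.16,.035,.2); p=P[m]; print(n,"strainer z hist",np.histogram(p[:,2],bins=np.arange(.03,.1,.005)))
E
```

```text
ram in side [ 0.47  -0.11   0.026]
plat side [ 0.525 -0.349  0.034]
mesh side [0.564 0.39  0.028]
handle side [0.464 0.363 0.059]
mill top side [0.401 0.182 0.155]
tumbler side [0.71  0.166 0.049]
tin side [0.542 0.144 0.055]
lid? side [0.527 0.347 0.   ]
lid? side [0.591 0.141 0.08 ]
lid scene [0.626 0.14  0.103]
lid top scene [0.507 0.146 0.127]
lid top scene [0.595 0.236 0.051]
mesh scene [0.547 0.385 0.04 ]
handle scene [0.475 0.363 0.053]
mill scene [0.68  0.005 0.242]
tumbler scene [0.696 0.214 0.08 ]
mortar pestle scene [ 0.763 -0.14   0.113]
bottle scene [ 0.765 -0.071  0.2  ]
blue scene [0.777 0.451 0.027]
bluehandle scene [0.724 0.364 0.033]
plat scene [ 0.533 -0.349  0.032]
scene ram 196 [ 0.47194265 -0.11397238] [0.06686282 0.06426186 0.00919139] (array([ 0.474 , -0.1144]), 0.0298)
scene plat 1200 [ 0.52758583 -0.34671786] [0.10351879 0.09879714 0.00780156]
body ((0.506629228591919, -0.35071396827697754), (0.17396427690982819, 0.1250768005847931), 10.184412956237793)
scene strainer z hist (array([  0, 156, 123, 165, 258,  88,   3,   0,   0,   0,   0,   0,   0,
         0]), array([0.03 , 0.035, 0.04 , 0.045, 0.05 , 0.055, 0.06 , 0.065, 0.07 ,
       0.075, 0.08 , 0.085, 0.09 , 0.095, 0.1  ]))
side ram 221 [ 0.46853927 -0.11461153] [0.06247053 0.06821173 0.01378003] (array([ 0.4688, -0.117 ]), 0.0297)
side plat 1768 [ 0.52356345 -0.34876062] [0.09859011 0.09950011 0.00972342]
body ((0.5016326904296875, -0.35257524251937866), (0.17058154940605164, 0.12597331404685974), 10.21518611907959)
side strainer z hist (array([  0,  64,  64,  91, 168, 150,  30,   0,   0,   0,   0,   0,   0,
         0]), array([0.03 , 0.035, 0.04 , 0.045, 0.05 , 0.055, 0.06 , 0.065, 0.07 ,
       0.075, 0.08 , 0.085, 0.09 , 0.095, 0.1  ]))
```

```bash
python3 - <<'E'
from h import *
a=cv2.imread("pics/scene0.png")[150:270,330:560]; b=cv2.imread("pics/side0.png")[130:250,200:400]
a=cv2.resize(a,(800,417),interpolation=3); b=cv2.resize(b,(800,480),interpolation=3)
cv2.imwrite("pics/crop1.png",np.vstack([cv2.resize(a,(540,282)),cv2.resize(b,(540,318))]))
E
```

```text
(no output)
```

View pics/crop1.png

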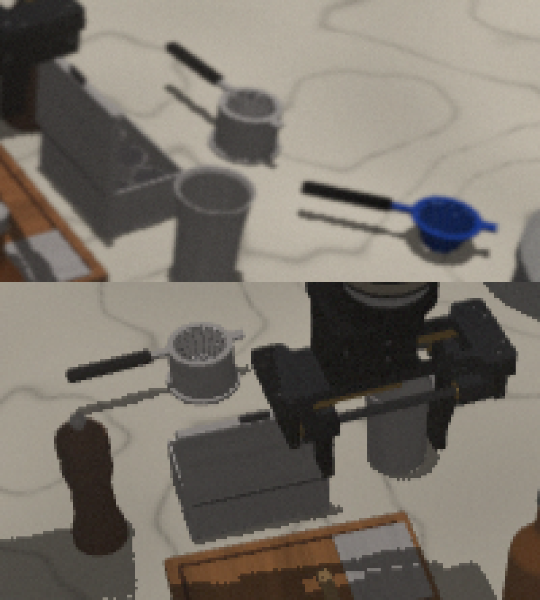

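The crop confirms the steel strainer on its drip cup, with the black handle pointing toward -x. The blue one is separate, and the tin lid stands up at y≈0.145. I'll go to the ramekin first.

>>> {"method": "arm_command", "body": {"plan": [[0, -4, -5, 0, 0, 0, 8.7], [0, -4, -5, 0, 0, 0, 8.7], [0, -3.5, -5.4, 0, 0, 0, 8.7], [0, 0, 0, 0, 0, 0, 8.7], [0, 0, 0, 0, 0, 0, 8.7]], "grip_force": 20}}

```text
time: 0.78
position: [0.4715, -0.1146, 0.1836]
tool_rot: [-0.001, 0.707, 0.001, 0.707]
ft_force: [-0.4, 0.0, -0.1]
grip_width: 0.0872
```

```bash
python3 - <<'E'
from h import *
im,P,T,K=save("wrist","w1"); o=robot.get_obs(); print(o["position"],o["tool_rot"])
m=box(P,(.47,-.115),.045,.052,.066); p=P[m]; print(len(p),circ(p),(p[:,:2].min(0)+p[:,:2].max(0))/2,np.ptp(p,axis=0),np.median(p[:,2]))
m=box(P,(.53,-.115),.2,.015,.026);print("board z",np.median(P[m][:,2]))
m=box(P,(.525,-.348),.07,.028,.04);print("plat", m.sum(),np.median(P[m],0))
E
```

```text
[ 0.47132154 -0.11429195  0.18346788] [-0.00082773  0.70779889  0.00092212  0.70641291]
922 (array([ 0.4694, -0.1158]), 0.0296) [ 0.46908253 -0.11611193] [0.06311469 0.06285135 0.00891627] 0.058539672594514786
board z 0.021053370319944087
plat 75 [ 0.52312188 -0.29967413  0.03209071]
```

View pics/w1.png

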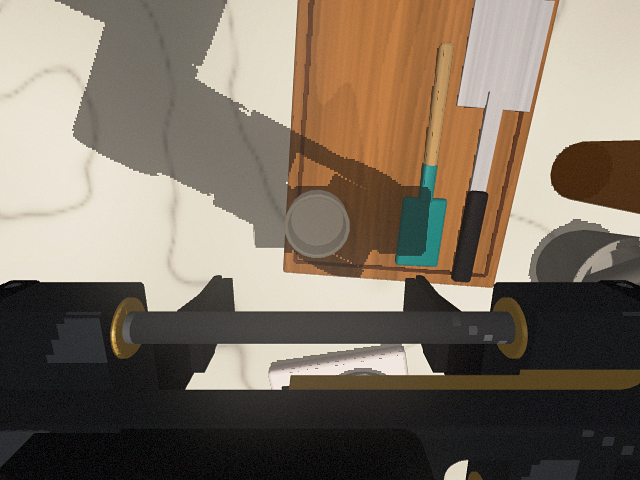

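The view is clear: the ramekin is at (317,224), and the spatula is about 86 mm from its centre, outside the finger span. I'll go down and grip.

>>> {"method": "arm_command", "body": {"plan": [[5, -0.15, -0.2, 0, 0, 0, 8.7], [5, 0, 0, 0, 0, 0, 8.7], [3.5, 0, 0, 0, 0, 0, 8.7], [1.5, 0, 0, 0, 0, 0, 8.7], [0.4, 0, 0, 0, 0, 0, 8.7], [0, 0, 0, 0, 0, 0, 8.7]]}}

```text
time: 1.58
position: [0.4814, -0.1143, 0.0254]
tool_rot: [-0.006, 0.704, 0.003, 0.711]
ft_force: [0.0, 0.6, -0.4]
grip_width: 0.0868
```

```bash
python3 - <<'E'
from h import *
o=robot.get_obs(); print(o["q"],o["position"],o["tool_rot"],R.from_quat(o["tool_rot"]).as_matrix().round(4).tolist(),o["ft_force"],o["joint_velocities"])
E
```

```text
[-4.59482920e-01  6.21566120e-01  1.89645771e+00  3.69386566e-04
  6.12800286e-01 -4.72929649e-01] [ 0.48143253 -0.1142891   0.0253737 ] [-0.00629135  0.7036463   0.00300386  0.7105162 ] [[0.0097, -0.0131, 0.9999], [-0.0046, 0.9999, 0.0132], [-0.9999, -0.0047, 0.0097]] [ 0.03366193  0.59493468 -0.41009732] [ 0.01154809  0.00644917 -0.013       0.00154798 -0.00016438  0.00203106]
```

>>> {"method": "arm_command", "body": {"plan": [[-0.2, -0.1, -0.7, 0.013, 0.01, 0.005, 8.7], [0, 0, -0.5, 0, 0, 0, 8.7], [0, 0, 0, 0, 0, 0, 8.7]]}}

```text
time: 1.95
position: [0.4703, -0.1158, 0.0294]
tool_rot: [-0.0, 0.706, -0.0, 0.708]
ft_force: [0.3, -1.0, 0.3]
grip_width: 0.0872
```

```bash
cat >> h.py <<'E'
def tilt():
    # plan row (cm, rad) fix for a vertical tool with jaws closest to present yaw; print pose
    o=robot.get_obs(); M=R.from_quat(o["tool_rot"]).as_matrix()
    print("t",round(o["time"],2),"pos",o["position"].round(4),"toolx",M[:,0].round(4),"toolz",M[:,2].round(4),"yaw_z",np.arctan2(M[1,2],M[0,2]).round(4),"F",o["ft_force"].round(1),"w",round(o["grip_width"],4)); return o,M
def go(p,yaw):
    "shift in tool axes (cm) and rotvec to reach TCP p, pointing down, tool z at given yaw"
    o,M=tilt(); z=np.array([np.cos(yaw),np.sin(yaw),0]); x=np.array([0,0,-1.]); G=np.c_[x,np.cross(z,x),z]
    print("shift cm",(M.T@(np.array(p)-o["position"])*100).round(2),"turn",R.from_matrix(M.T@G).as_rotvec().round(4))
E
python3 - <<'E'
from h import *
go([.4694,-.116,.028],0)
im,P,T,K=save("wrist","w2")
m=box(P,(.47,-.115),.045,.052,.066); p=P[m]; print(len(p),circ(p),(p[:,:2].min(0)+p[:,:2].max(0))/2,np.ptp(p,axis=0),np.median(p[:,2]))
E
```

```text
t 1.95 pos [ 0.4703 -0.1158  0.0294] toolx [ 0.0029 -0.0013 -1.    ] toolz [1.0e+00 1.0e-04 2.9e-03] yaw_z 0.0001 F [ 0.3 -1.   0.3] w 0.0872
shift cm [ 0.14 -0.02 -0.09] turn [0.0001 0.0029 0.0013]
2006 (array([ 0.4694, -0.115 ]), 0.0293) [ 0.46949342 -0.10813097] [0.06281956 0.04744325 0.00932577] 0.05853708075679613
```

Well centred, so I'll close on it.

>>> {"method": "arm_command", "body": {"plan": [[0.1, 0, -0.1, 0, 0.003, 0, 7.2], [0, 0, 0, 0, 0, 0, 6.6], [0, 0, 0, 0, 0, 0, 6.0], [0, 0, 0, 0, 0, 0, 6.0], [0, 0, 0, 0, 0, 0, 6.0], [0, 0, 0, 0, 0, 0, 6.0]], "grip_force": 20}}

```text
time: 2.75
position: [0.47, -0.1163, 0.0287]
tool_rot: [-0.001, 0.707, -0.001, 0.708]
ft_force: [-0.3, 0.5, -0.2]
grip_width: 0.0603
```

```bash
python3 - <<'E'
from h import *
go([.47,-.116,.13],0)
E
```

```text
t 2.75 pos [ 0.47   -0.1163  0.0287] toolx [ 0.0012 -0.002  -1.    ] toolz [ 1.0e+00 -2.0e-04  1.2e-03] yaw_z -0.0002 F [-0.3  0.5 -0.2] w 0.0603
shift cm [-1.013e+01  1.000e-02  1.000e-02] turn [-0.0002  0.0012  0.002 ]
```

The opening is 60.3 mm where 64 was expected, so I'll squeeze further and look.

>>> {"method": "arm_command", "body": {"plan": [[0, 0, 0, 0, 0, 0, 5.5], [0, 0, 0, 0, 0, 0, 5.0]], "grip_force": 20}}

```text
time: 3.0
position: [0.4701, -0.1163, 0.0286]
tool_rot: [-0.001, 0.707, -0.001, 0.708]
ft_force: [-0.3, 1.2, -0.2]
grip_width: 0.0522
```

```bash
python3 - <<'E'
from h import *
tilt(); im,P,T,K=save("wrist","w3")
m=box(P,(.47,-.115),.05,.050,.07); p=P[m]; print(len(p),circ(p),(p[:,:2].min(0)+p[:,:2].max(0))/2,np.ptp(p,axis=0),np.median(p[:,2]))
a,_,_,_=cam("side")
cv2.imwrite("pics/g3.png",np.hstack([im[:480,100:500],cv2.resize(a[200:400,210:375],(396,480),interpolation=3)]))
E
```

```text
t 3.0 pos [ 0.4701 -0.1163  0.0286] toolx [ 0.0012 -0.002  -1.    ] toolz [ 1.0e+00 -2.0e-04  1.2e-03] yaw_z -0.0002 F [-0.3  1.2 -0.2] w 0.0522
1940 (array([ 0.4695, -0.1143]), 0.0288) [ 0.46971634 -0.10873529] [0.07029061 0.04858063 0.01998224] 0.05850588443995747
```

View pics/g3.png

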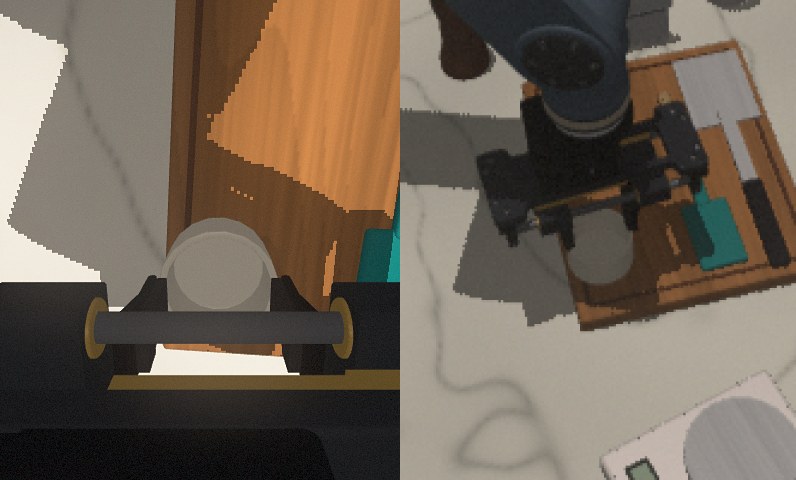

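```bash
python3 - <<'E'
from h import *
P=np.load("w3.npz")["P"]; im=np.load("w3.npz")["im"]
_,S,_,_=cam("side"); _,C,_,_=cam("scene")
for n,Q in(("wrist",P),("side",S),("scene",C)):
  print(n)
  for z0 in np.arange(.024,.11,.008):
    m=box(Q,(.47,-.115),.075,z0,z0+.008); p=Q[m]
    if len(p)<5: continue
    for s in(-1,1):
        q=p[(p[:,0]-.47)*s>0]
        if len(q)>4: print(f"z{z0:.3f} side{s} n{len(q)} x[{q[:,0].min():.3f},{q[:,0].max():.3f}] y[{q[:,1].min():.3f},{q[:,1].max():.3f}]")
tilt()
E
```

```text
wrist
z0.024 side-1 n2778 x[0.441,0.470] y[-0.145,-0.085]
z0.024 side1 n2707 x[0.470,0.497] y[-0.144,-0.085]
z0.032 side-1 n350 x[0.441,0.470] y[-0.142,-0.085]
z0.032 side1 n319 x[0.471,0.497] y[-0.142,-0.084]
z0.040 side-1 n299 x[0.440,0.470] y[-0.138,-0.085]
z0.040 side1 n299 x[0.470,0.497] y[-0.138,-0.084]
z0.048 side-1 n286 x[0.440,0.470] y[-0.134,-0.085]
z0.048 side1 n277 x[0.470,0.497] y[-0.134,-0.084]
z0.056 side-1 n663 x[0.439,0.470] y[-0.130,-0.085]
z0.056 side1 n674 x[0.470,0.501] y[-0.130,-0.084]
z0.064 side-1 n137 x[0.435,0.444] y[-0.124,-0.105]
z0.064 side1 n143 x[0.496,0.505] y[-0.124,-0.105]
z0.072 side-1 n209 x[0.434,0.444] y[-0.122,-0.105]
z0.072 side1 n201 x[0.496,0.505] y[-0.122,-0.105]
z0.080 side-1 n206 x[0.434,0.444] y[-0.118,-0.105]
z0.080 side1 n209 x[0.496,0.505] y[-0.117,-0.105]
z0.088 side-1 n249 x[0.433,0.444] y[-0.113,-0.105]
z0.088 side1 n248 x[0.496,0.506] y[-0.113,-0.105]
z0.096 side-1 n236 x[0.431,0.444] y[-0.126,-0.105]
z0.096 side1 n231 x[0.496,0.508] y[-0.127,-0.105]
z0.104 side-1 n105 x[0.432,0.444] y[-0.126,-0.105]
z0.104 side1 n102 x[0.496,0.508
[... 1251 characters left out ...]
.145,-0.085]
z0.040 side1 n79 x[0.471,0.509] y[-0.146,-0.085]
z0.048 side-1 n35 x[0.439,0.470] y[-0.144,-0.083]
z0.048 side1 n98 x[0.470,0.507] y[-0.146,-0.083]
z0.056 side-1 n18 x[0.443,0.466] y[-0.145,-0.117]
z0.056 side1 n29 x[0.471,0.507] y[-0.145,-0.085]
z0.064 side-1 n18 x[0.438,0.448] y[-0.127,-0.113]
z0.064 side1 n24 x[0.500,0.510] y[-0.126,-0.104]
z0.072 side-1 n11 x[0.438,0.450] y[-0.127,-0.114]
z0.072 side1 n27 x[0.502,0.512] y[-0.127,-0.105]
z0.080 side1 n25 x[0.505,0.509] y[-0.126,-0.103]
z0.088 side1 n24 x[0.505,0.510] y[-0.126,-0.104]
t 3.2 pos [ 0.47   -0.1163  0.0286] toolx [ 0.0012 -0.002  -1.    ] toolz [ 1.0e+00 -3.0e-04  1.2e-03] yaw_z -0.0003 F [-0.8  0.1 -0.2] w 0.0508
```

```bash
python3 - <<'E'
from h import *
o,M=tilt()
for f,pos in(("w1",[.4713,-.1143,.1835]),("w2",[.4703,-.1158,.0294]),("w3",[.4700,-.1163,.0286])):
    P=np.load(f+".npz")["P"]-pos
    for s in(-1,1):
      for a in(.020,.030,.040,.046,.050,.054):
        m=(P[...,0]*s>a)&(P[...,0]*s<a+.006)&(np.abs(P[...,1])<.02)&(P[...,2]>-.03 if f!="w1" else P[...,2]>-.05)&(P[...,2]<.12)
        q=P[m]
        if len(q): print(f,s,a,"n",len(q),"z",np.percentile(q[:,2],[0,5,50,95]).round(3),"y",q[:,1].min().round(3),q[:,1].max().round(3))
E
```

```text
t 3.2 pos [ 0.47   -0.1163  0.0286] toolx [ 0.0012 -0.002  -1.    ] toolz [ 1.0e+00 -3.0e-04  1.2e-03] yaw_z -0.0003 F [-0.8  0.1 -0.2] w 0.0508
w1 -1 0.04 n 1010 z [0.037 0.04  0.065 0.087] y -0.011 0.009
w1 -1 0.046 n 3028 z [0.037 0.052 0.101 0.118] y -0.013 0.02
w1 -1 0.05 n 290 z [0.037 0.042 0.067 0.105] y 0.009 0.014
w1 -1 0.054 n 27 z [0.067 0.068 0.074 0.077] y 0.009 0.01
w1 1 0.04 n 1016 z [0.037 0.04  0.065 0.087] y -0.011 0.009
w1 1 0.046 n 2374 z [0.037 0.048 0.099 0.118] y -0.02 0.02
w1 1 0.05 n 278 z [0.038 0.042 0.067 0.105] y 0.01 0.014
w1 1 0.054 n 23 z [0.068 0.07  0.074 0.077] y 0.01 0.011
w2 -1 0.02 n 691 z [-0.009 -0.004 -0.003  0.029] y -0.02 0.02
w2 -1 0.03 n 223 z [-0.029 -0.011  0.028  0.03 ] y -0.01 0.02
w2 -1 0.04 n 1377 z [-0.03  -0.029  0.05   0.087] y -0.02 0.02
w2 -1 0.046 n 3571 z [-0.03  -0.029  0.097  0.118] y -0.02 0.02
w2 -1 0.05 n 813 z [-0.03  -0.029 -0.028  0.076] y -0.02 0.02
w2 -1 0.054 n 517 z [-0.03  -0.029 -0.028  0.072] y -0.02 0.02
w2 1 0.02 n 840 z [-0.009 -0.004  0.004  0.03 ] y -0.019 0.02
w2 1 0.03 n 275 z [-0.01  -0.01  -0.008  0.02
[... 315 characters left out ...]
 -0.02 0.02
w3 -1 0.03 n 1842 z [-0.028  0.029  0.095  0.119] y -0.011 0.02
w3 -1 0.04 n 413 z [-0.03  -0.029 -0.028 -0.027] y -0.016 0.02
w3 -1 0.046 n 422 z [-0.03  -0.029 -0.028 -0.027] y -0.018 0.02
w3 -1 0.05 n 467 z [-0.029 -0.029 -0.028 -0.027] y -0.02 0.02
w3 -1 0.054 n 476 z [-0.029 -0.029 -0.028 -0.027] y -0.02 0.02
w3 1 0.02 n 1037 z [-0.008 -0.003  0.012  0.083] y -0.02 0.02
w3 1 0.03 n 1807 z [-0.01  -0.008  0.092  0.117] y -0.012 0.02
w3 1 0.04 n 383 z [-0.009 -0.009 -0.008 -0.007] y -0.008 0.02
w3 1 0.046 n 484 z [-0.009 -0.009 -0.008 -0.007] y -0.018 0.02
w3 1 0.05 n 548 z [-0.01  -0.009 -0.008 -0.007] y -0.02 0.02
w3 1 0.054 n 546 z [-0.01  -0.009 -0.008 -0.007] y -0.02 0.02
```

Key finding: the fingertips sit about 37 mm above the nominal TCP, so the fingers closed above the rim without touching. I'll raise the arm and measure the tip position at several openings.

>>> {"method": "arm_command", "body": {"plan": [[-4, 0, 0, 0, 0, 0, 3], [-4, 0, 0, 0, 0, 0, 0], [0, 0, 0, 0, 0, 0, 0], [0, 0, 0, 0, 0, 0, 0], [0, 0, 0, 0, 0, 0, 0]]}}

```text
time: 3.82
position: [0.4685, -0.1155, 0.1087]
tool_rot: [0.0, 0.708, -0.0, 0.706]
ft_force: [-0.5, -0.6, -1.0]
grip_width: 0.0082
```

```bash
cat >> h.py <<'E'
def tips(tag):
    o,M=tilt(); im,P,T,K=save("wrist",tag); Q=(P-o["position"])@M  # tool coords
    h=o["grip_width"]/2
    for s in(-1,1):
        z=Q[...,2]*s
        m=(z>h-.003)&(z<h+.018)&(np.abs(Q[...,1])<.014)&(Q[...,0]<.02)&(Q[...,0]>-.1)
        q=Q[m]
        if len(q): print("tip side",s,"n",len(q),"toolx max",q[:,0].max().round(4),np.percentile(q[:,0],98).round(4),"inner z",np.percentile(q[:,2]*s,2).round(4))
    return Q
E
python3 -c "
from h import *
tips('t0')"
```

```text
t 3.83 pos [ 0.4685 -0.1155  0.1087] toolx [-3.1e-03  2.0e-04 -1.0e+00] toolz [ 1.0e+00 -4.0e-04 -3.1e-03] yaw_z -0.0004 F [-0.5 -0.6 -1. ] w 0.0082
tip side -1 n 1174 toolx max -0.0363 -0.0391 inner z 0.0043
tip side 1 n 1173 toolx max -0.0366 -0.039 inner z 0.0037
```

>>> {"method": "arm_command", "body": {"plan": [[0, 0, 0, 0, 0, 0, 3], [0, 0, 0, 0, 0, 0, 6], [0, 0, 0, 0, 0, 0, 8.7], [0, 0, 0, 0, 0, 0, 8.7], [0, 0, 0, 0, 0, 0, 8.7]]}}

```text
time: 4.5
position: [0.4671, -0.1148, 0.1066]
tool_rot: [0.001, 0.71, 0.001, 0.704]
ft_force: [0.1, -0.2, 0.2]
grip_width: 0.0472
```

```bash
python3 - <<'E'
from h import *
tips('t1')
a=np.load("t0.npz")["im"];b=np.load("t1.npz")["im"];cv2.imwrite("pics/tt.png",np.hstack([a[150:450,120:520],b[150:450,120:520]]))
E
```

```text
t 4.5 pos [ 0.4671 -0.1148  0.1066] toolx [-0.0074  0.0024 -1.    ] toolz [ 1.0e+00 -6.0e-04 -7.4e-03] yaw_z -0.0006 F [ 0.1 -0.2  0.2] w 0.0472
tip side -1 n 1834 toolx max -0.0367 -0.0392 inner z 0.0237
tip side 1 n 1834 toolx max -0.0372 -0.0393 inner z 0.0231
```

View pics/tt.png

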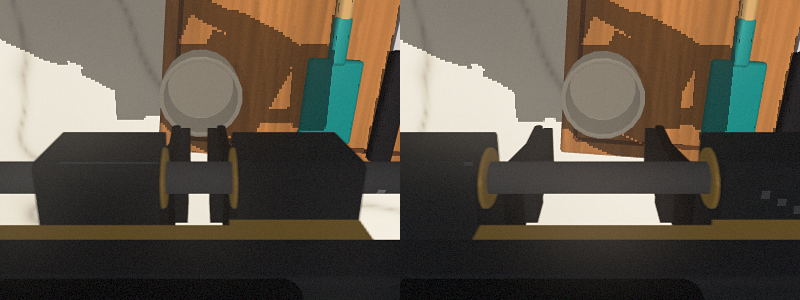

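The gripper is a true parallel one, and the tips lie 37 mm short of the reported TCP at every opening. I'll use tip = TCP + 37 mm from here on. First, line up above the rim.

>>> {"method": "arm_command", "body": {"plan": [[3.6, -0.1, 0.2, 0, -0.007, -0.002, 8.7], [3.2, 0, 0, 0, 0, 0, 8.7], [0, 0, 0, 0, 0, 0, 8.7], [0, 0, 0, 0, 0, 0, 8.7], [0, 0, 0, 0, 0, 0, 8.7]]}}

```text
time: 5.18
position: [0.472, -0.1172, 0.04]
tool_rot: [-0.001, 0.705, -0.001, 0.709]
ft_force: [-0.1, -0.2, -0.4]
grip_width: 0.0866
```

```bash
python3 - <<'E'
from h import *
go([.4694,-.116,-.010],0)
E
```

```text
t 5.17 pos [ 0.472  -0.1172  0.04  ] toolx [ 0.0064 -0.003  -1.    ] toolz [ 1.0e+00 -5.0e-04  6.4e-03] yaw_z -0.0005 F [-0.1 -0.2 -0.4] w 0.0866
shift cm [ 5.    0.14 -0.29] turn [-0.0005  0.0064  0.003 ]
```

>>> {"method": "arm_command", "body": {"plan": [[1, 0.1, -0.25, 0, 0.006, 0.003, 8.7], [1.5, 0, 0, 0, 0, 0, 8.7], [1.5, 0, 0, 0, 0, 0, 8.7], [0.9, 0, 0, 0, 0, 0, 8.7], [0, 0, 0, 0, 0, 0, 8.7]]}}

```text
time: 5.8
position: [0.471, -0.117, -0.0096]
tool_rot: [-0.001, 0.706, -0.001, 0.709]
ft_force: [-0.2, 0.2, 0.2]
grip_width: 0.087
```

```bash
python3 - <<'E'
from h import *
go([.4694,-.116,-.010],0)
E
```

```text
t 5.8 pos [ 0.471  -0.117  -0.0096] toolx [ 0.004  -0.0019 -1.    ] toolz [ 1.e+00 -2.e-04  4.e-03] yaw_z -0.0002 F [-0.2  0.2  0.2] w 0.087
shift cm [ 0.04  0.1  -0.16] turn [-0.0002  0.004   0.0019]
```

>>> {"method": "arm_command", "body": {"plan": [[0, 0.1, -0.15, 0, 0.004, 0.002, 7.4], [0, 0, 0, 0, 0, 0, 6.8], [0, 0, 0, 0, 0, 0, 6.0], [0, 0, 0, 0, 0, 0, 5.5], [0, 0, 0, 0, 0, 0, 5.5]], "grip_force": 20}}

```text
time: 6.42
position: [0.47, -0.1162, -0.0088]
tool_rot: [-0.0, 0.707, -0.0, 0.708]
ft_force: [0.5, -0.6, -0.5]
grip_width: 0.0644
```

Gripped: the opening stopped at 64.4 mm. Lift and check.

>>> {"method": "arm_command", "body": {"plan": [[-1, 0, 0, 0, 0, 0, 5.5], [-3, 0, 0, 0, 0, 0, 5.5], [-4, 0, 0, 0, 0, 0, 5.5], [-1, -4, 1, 0, 0, 0, 5.5], [0, -4, 1, 0, 0, 0, 5.5], [0, -4, 1, 0, 0, 0, 5.5], [0, 0, 0, 0, 0, 0, 5.5], [0, 0, 0, 0, 0, 0, 5.5]]}}

```text
time: 7.42
position: [0.4996, -0.2382, 0.0883]
tool_rot: [-0.001, 0.706, -0.0, 0.708]
ft_force: [-0.3, 0.5, -0.3]
grip_width: 0.0644
```

```bash
python3 - <<'E'
from h import *
o,M=tilt(); im,P,T,K=save("wrist","w5")
Q=(P-o["position"])@M
m=(np.abs(Q[...,1])<.04)&(np.abs(Q[...,2])<.036)&(Q[...,0]>-.032)&(Q[...,0]<.03); 
q=Q[m&(Q[...,0]<np.nanpercentile(Q[m][:,0],1)+.4)]; print("held tool-x pct",np.percentile(q[:,0],[1,10,50,90]).round(4),"y",q[:,1].min(),q[:,1].max())
m=box(P,(.525,-.348),.053,.030,.039);p=P[m];print("plat",m.sum(),p[:,:2].min(0),p[:,:2].max(0),np.median(p[:,2]) if len(p) else 0)
_,S,_,_=cam("side")
m=box(S,o["position"][:2],.045,.09,.17); 
E
```

```text
t 7.42 pos [ 0.4996 -0.2382  0.0883] toolx [ 0.0019 -0.0016 -1.    ] toolz [1.     0.0015 0.0019] yaw_z 0.0015 F [-0.3  0.5 -0.3] w 0.0644
  return np.nanmean(a, axis, out=out, keepdims=keepdims)
Traceback (most recent call last):
IndexError: index -1 is out of bounds for axis 0 with size 0
```

```bash
python3 - <<'E'
from h import *
o,M=tilt(); d=np.load("w5.npz"); P=d["P"]
Q=(P-o["position"])@M
m=(np.abs(Q[...,1])<.045)&(np.abs(Q[...,2])<.030)&(Q[...,0]>-.075)&(Q[...,0]<-.06); q=Q[m]
print("rim",len(q),np.median(q[:,0]).round(4),q[:,1].max().round(4), np.percentile(Q[(np.abs(Q[...,1])<.02)&(np.abs(Q[...,2])<.02)&(Q[...,0]>-.06)&(Q[...,0]<-.01)][:,0],[5,50,95]))
for n in("wrist","side","scene"):
    P=P if n=="wrist" else cam(n)[1]
    m=box(P,(.525,-.348),.058,.0305,.039);p=P[m]
    print(n,"plat",m.sum(), p[:,:2].min(0).round(4) if len(p) else 0,p[:,:2].max(0).round(4) if len(p) else 0, np.median(p[:,2]).round(4) if len(p) else 0)
E
```

```text
t 7.47 pos [ 0.5    -0.2384  0.0885] toolx [ 0.0027 -0.0025 -1.    ] toolz [1.     0.0019 0.0027] yaw_z 0.0019 F [-0.6 -0.8 -0.8] w 0.0642
rim 3988 -0.0671 0.0322 [-0.03589011 -0.03486361 -0.03391607]
wrist plat 658 [ 0.5368 -0.3536] [ 0.5738 -0.3231] 0.035
side plat 1747 [ 0.4741 -0.3981] [ 0.5726 -0.2987] 0.0342
scene plat 1167 [ 0.477  -0.3959] [ 0.5798 -0.2973] 0.0328
```

>>> {"method": "arm_command", "body": {"plan": [[0, -5, 1.2, 0, 0, 0, 5.5], [0, -5, 1.2, 0, 0, 0, 5.5], [0, -1, 0, 0, 0, 0, 5.5], [3, 0, 0, 0, 0, 0, 5.5], [2.5, 0, 0, 0, 0, 0, 5.5], [0, 0, 0, 0, 0, 0, 5.5], [0, 0, 0, 0, 0, 0, 5.5]]}}

```text
time: 8.45
position: [0.5227, -0.3396, 0.0322]
tool_rot: [-0.002, 0.709, 0.006, 0.706]
ft_force: [0.5, 0.0, -0.7]
grip_width: 0.0644
```

```bash
python3 - <<'E'
from h import *
go([.5237,-.3483,.0057],0)
_,P,_,_=cam("wrist"); 
m=box(P,(.5237,-.3483),.058,.0305,.039)&(P[...,1]>-.3);p=P[m]; print(len(p),p[:,:2].max(0) if len(p) else 0)
E
```

```text
t 8.45 pos [ 0.5227 -0.3396  0.0322] toolx [-0.0041  0.0056 -1.    ] toolz [ 0.9999  0.0114 -0.004 ] yaw_z 0.0114 F [ 0.5  0.  -0.7] w 0.0644
shift cm [ 2.64 -0.88  0.1 ] turn [ 0.0114 -0.0041 -0.0056]
73 [ 0.53372054 -0.29872232]
```

>>> {"method": "arm_command", "body": {"plan": [[0.6, -0.9, 0.1, 0.0114, -0.004, -0.0056, 5.5], [0.8, 0, 0, 0, 0, 0, 5.5], [0, 0, 0, 0, 0, 0, 5.5]]}}

```text
time: 8.88
position: [0.5248, -0.3496, 0.0193]
tool_rot: [-0.001, 0.706, -0.001, 0.708]
ft_force: [-0.3, 0.2, -0.8]
grip_width: 0.0644
```

```bash
python3 - <<'E'
from h import *
go([.5237,-.3484,.0057],0)
E
```

```text
t 8.88 pos [ 0.5248 -0.3496  0.0193] toolx [ 0.0026 -0.0026 -1.    ] toolz [ 1.0e+00 -3.0e-04  2.6e-03] yaw_z -0.0003 F [-0.3  0.2 -0.8] w 0.0644
shift cm [ 1.36  0.13 -0.11] turn [-0.0003  0.0026  0.0026]
```

>>> {"method": "arm_command", "body": {"plan": [[0.5, 0.12, -0.1, 0, 0.0026, 0.0026, 5.5], [0.4, 0, 0, 0, 0, 0, 5.5], [0.25, 0, 0, 0, 0, 0, 5.5], [0.1, 0, 0, 0, 0, 0, 5.5], [0, 0, 0, 0, 0, 0, 5.5]]}}

```text
time: 9.5
position: [0.5237, -0.3484, 0.0059]
tool_rot: [0.0, 0.707, -0.0, 0.707]
ft_force: [0.2, 0.3, -0.7]
grip_width: 0.0641
```

```bash
python3 - <<'E'
from h import *
go([.5237,-.3484,.0054],0)
E
```

```text
t 9.5 pos [ 0.5237 -0.3484  0.0059] toolx [-3.e-04  4.e-04 -1.e+00] toolz [ 1.e+00 -4.e-04 -3.e-04] yaw_z -0.0004 F [ 0.2  0.3 -0.7] w 0.0641
shift cm [ 0.05 -0.   -0.  ] turn [-0.0004 -0.0003 -0.0004]
```

>>> {"method": "arm_command", "body": {"plan": [[0.06, 0, 0, 0, 0, 0, 5.5], [0, 0, 0, 0, 0, 0, 5.5]]}}

```text
time: 9.75
position: [0.5239, -0.3485, 0.0055]
tool_rot: [0.0, 0.707, -0.0, 0.707]
ft_force: [0.5, -0.0, -1.3]
grip_width: 0.0642
```

>>> {"method": "arm_command", "body": {"plan": [[0, 0, 0, 0, 0, 0, 6.6], [0, 0, 0, 0, 0, 0, 7.2], [0, 0, 0, 0, 0, 0, 8.7], [0, 0, 0, 0, 0, 0, 8.7], [0, 0, 0, 0, 0, 0, 8.7], [-2, 0, 0, 0, 0, 0, 8.7], [-4, 0, 0, 0, 0, 0, 8.7], [-4, 0, 0, 0, 0, 0, 8.7], [0, 0, 0, 0, 0, 0, 8.7]]}}

```text
time: 10.88
position: [0.525, -0.3496, 0.1128]
tool_rot: [-0.001, 0.706, -0.001, 0.708]
ft_force: [1.5, -0.9, -0.4]
grip_width: 0.0867
```

```bash
python3 - <<'E'
from h import *
tilt()
for n in("wrist","side","scene"):
    im,P,T,K=save(n,n+"6")
    m=box(P,(.5237,-.3484),.045,.066,.078);p=P[m]
    if len(p)>5: print(n,"rim",len(p),circ(p),((p.min(0)+p.max(0))/2).round(4),np.ptp(p,axis=0).round(3),np.median(p[:,2]))
    m=box(P,(.5237,-.3484),.058,.0305,.0385);p=P[m];print("plat",((p.min(0)+p.max(0))/2).round(4),np.ptp(p,axis=0).round(3))
# strainer
P=np.load("side6.npz")["P"]; im=np.load("side6.npz")["im"].astype(int)
dark=(im.max(2)<60)&box(P,(.485,.367),.1,.04,.075); q=P[dark]; 
v=np.linalg.svd(q[:,:2]-q[:,:2].mean(0))[2][0]; print("handle",len(q),q.mean(0),"dir",v,q.min(0),q.max(0))
E
```

```text
t 10.88 pos [ 0.525  -0.3496  0.1128] toolx [ 0.0032 -0.0029 -1.    ] toolz [ 1.0e+00 -4.0e-04  3.2e-03] yaw_z -0.0004 F [ 1.5 -0.9 -0.4] w 0.0867
wrist rim 1684 (array([ 0.5235, -0.3481]), 0.0295) [ 0.5237 -0.3489  0.0706] [0.063 0.064 0.009] 0.0725218139022127
plat [ 0.5243 -0.3488  0.0345] [0.099 0.1   0.008]
side rim 244 (array([ 0.5227, -0.3487]), 0.0297) [ 0.5228 -0.3485  0.0712] [0.063 0.064 0.01 ] 0.07117271017212157
plat [ 0.5231 -0.349   0.0345] [0.099 0.1   0.008]
scene rim 210 (array([ 0.528 , -0.3465]), 0.0298) [ 0.5291 -0.3464  0.0703] [0.068 0.063 0.008] 0.06957101348274608
plat [ 0.5345 -0.3465  0.0345] [0.092 0.098 0.008]<stdin>:11: RuntimeWarning: Mean of empty slice.
  ret = um.true_divide(
Traceback (most recent call last):
ValueError: zero-size array to reduction operation minimum which has no identity
```

The ramekin is placed and released upright, within 1 mm of the platform centre; the rim is at (0.5237, -0.3486, 0.072). Now across to the strainer, up high.

>>> {"method": "arm_command", "body": {"plan": [[-6, 0, 0, 0, 0, 0, 8.7], [-6, 0, 0, 0, 0, 0, 8.7], [0, 6, 0, 0, 0, 0, 8.7], [0, 6, 0, 0, 0, 0, 8.7], [0, 6, 0, 0, 0, 0, 8.7], [0, 6, 0, 0, 0, 0, 8.7], [0, 6, 0, 0, 0, 0, 8.7], [0, 6, 0, 0, 0, 0, 8.7], [0, 6, 0, 0, 0, 0, 8.7], [0, 6, 0, 0, 0, 0, 8.7], [0, 6, 0, 0, 0, 0, 8.7], [0, 6, 0, 0, 0, 0, 8.7]]}}

```text
time: 12.52
position: [0.5167, 0.2679, 0.2212]
tool_rot: [0.01, 0.72, 0.001, 0.694]
ft_force: [1.0, -0.6, 0.2]
grip_width: 0.0871
```

```bash
python3 - <<'E'
from h import *
go([.485,.36,.20],-1.3)
im,P,T,K=save("wrist","w7")
for u,v in [(.485,.365),(.565,.387)]:
    c=T[:3,:3].T@(np.array([u,v,.05])-T[:3,3]); print((K@c/c[2])[:2])
E
```

```text
t 12.53 pos [0.5167 0.2679 0.2212] toolx [-0.0361  0.0156 -0.9992] toolz [ 0.9993 -0.0118 -0.0363] yaw_z -0.0118 F [ 1.  -0.6  0.2] w 0.0871
shift cm [ 2.38  9.14 -3.19] turn [ 1.2877 -0.0409  0.0104]
[293.21986885 124.9271578 ]
[372.07052079 100.76655606]
```

>>> {"method": "arm_command", "body": {"plan": [[0, 4.5, -1.6, 0, -0.04, 0.01, 8.7], [0, 4.5, -1.6, 0, 0, 0, 8.7], [0, 0, 0, 0.18, 0, 0, 8.7], [0, 0, 0, 0.18, 0, 0, 8.7], [0, 0, 0, 0.18, 0, 0, 8.7], [0, 0, 0, 0.18, 0, 0, 8.7], [0, 0, 0, 0.18, 0, 0, 8.7], [0, 0, 0, 0.18, 0, 0, 8.7], [0, 0, 0, 0.18, 0, 0, 8.7], [0, 0, 0, 0.03, 0, 0, 8.7], [0, 0, 0, 0, 0, 0, 8.7]]}}

```text
time: 13.95
position: [0.4721, 0.3652, 0.2047]
tool_rot: [0.434, 0.568, -0.439, 0.544]
ft_force: [1.8, 0.1, 1.0]
grip_width: 0.0868
```

```bash
python3 - <<'E'
from h import *
go([.485,.36,.20],-1.3)
im,P,T,K=save("wrist","w8")
m=box(P,(.565,.387),.09,.045,.07)
cv2.imwrite("pics/w8.png",im)
g=im.astype(int)
dark=(g.max(2)<70)&box(P,(.47,.36),.12,.040,.075); q=P[dark]; print(len(q))
if len(q)>10:
    v=np.linalg.svd(q[:,:2]-q[:,:2].mean(0),full_matrices=False)[2][0]; print(q.mean(0),v,q.min(0),q.max(0))
E
```

```text
t 13.95 pos [0.4721 0.3652 0.2047] toolx [-0.0302  0.0154 -0.9994] toolz [ 0.2367 -0.9713 -0.0221] yaw_z -1.3318 F [1.8 0.1 1. ] w 0.0868
shift cm [0.42 1.14 0.82] turn [-0.0315 -0.0225  0.0254]
1151
[0.46951268 0.36671529 0.05825465] [-0.99986904 -0.01618364] [0.42200563 0.34546457 0.0400708 ] [0.55513092 0.38991931 0.06148682]
```

View pics/w8.png

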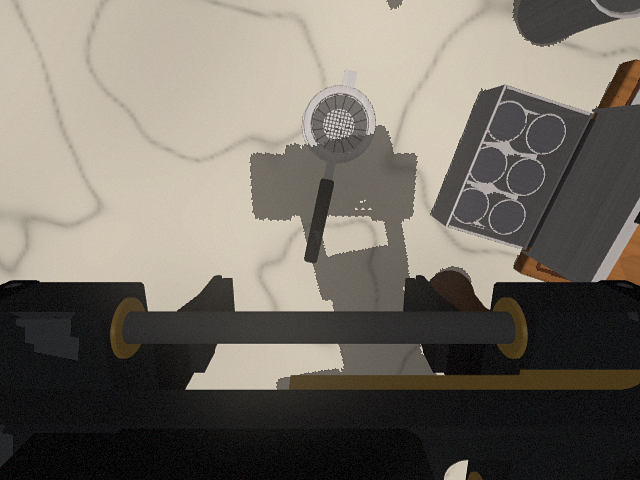

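The handle runs from (310,262) to (327,180), the flange centre is at (339,122), and the tab is at (350,78). The mill and tin stay to the right, clear.

```bash
python3 - <<'E'
from h import *
d=np.load("w8.npz"); P,T,K=d["P"],d["T"],d["K"]
a=ray(T,K,311,261,.058); b=ray(T,K,327,181,.058); c=ray(T,K,339,122,.053); t=ray(T,K,350,72,.053)
print("z handle",P[220,318],P[200,323]); print(a,b,c,t)
for p,q in((a,b),(a,c),(a,t)): print("yaw",np.arctan2(*(q-p)[1::-1]), np.linalg.norm(q-p))
m=box(P,c,.042,.047,.060)&(d["im"].max(2)>90); p=P[m]; print("flange",len(p),((p.min(0)+p.max(0))/2),circ(p),np.median(p[:,2]))
E
```

```text
z handle [0.46812532 0.36738628 0.05955504] [0.48916859 0.36739139 0.05866208]
[0.42251595 0.36390221 0.058     ] [0.50842895 0.36812286 0.058     ] [0.56492078 0.37058007 0.053     ] [0.60935473 0.37186675 0.053     ]
yaw 0.049087524400319535 0.08601661958774796
yaw 0.04685916500273852 0.14264897637997093
yaw 0.042602042694711635 0.18707529554586938
flange 2124 [0.5650954  0.36997888 0.05202832] (array([0.564, 0.37 ]), 0.0309) 0.05361148549449085
```

```bash
python3 - <<'E'
from h import *
go([.485,.3666,.07],-1.525)
E
```

```text
t 14.0 pos [0.472  0.3652 0.2047] toolx [-0.0303  0.0154 -0.9994] toolz [ 0.2366 -0.9714 -0.0221] yaw_z -1.3319 F [0.  0.3 0.1] w 0.0868
shift cm [13.42  1.64  0.47] turn [ 0.1934 -0.0195  0.0279]
```

>>> {"method": "arm_command", "body": {"plan": [[0, 0, 0, 0.1, -0.02, 0.028, 6], [0, 0, 0, 0.093, 0, 0, 5], [4, 1.3, 0, 0, 0, 0, 5], [5, 0, 0, 0, 0, 0, 5], [4, 0, 0, 0, 0, 0, 5], [0, 0, 0, 0, 0, 0, 5]]}}

```text
time: 14.75
position: [0.4873, 0.3666, 0.0724]
tool_rot: [0.489, 0.512, -0.486, 0.513]
ft_force: [-0.2, 0.2, -0.2]
grip_width: 0.0501
```

```bash
python3 - <<'E'
from h import *
go([.485,.3666,-.001],-1.525)
E
```

```text
t 14.75 pos [0.4873 0.3666 0.0724] toolx [ 0.0052  0.0022 -1.    ] toolz [ 0.0499 -0.9988 -0.0019] yaw_z -1.5209 F [-0.2  0.2 -0.2] w 0.0501
shift cm [ 7.34 -0.27 -0.  ] turn [ 0.0041 -0.002  -0.0053]
```

>>> {"method": "arm_command", "body": {"plan": [[1.5, -0.25, 0, 0.004, -0.002, -0.005, 5], [2.5, 0, 0, 0, 0, 0, 5], [2, 0, 0, 0, 0, 0, 5], [1.2, 0, 0, 0, 0, 0, 5], [0, 0, 0, 0, 0, 0, 5]]}}

```text
time: 15.38
position: [0.4901, 0.3697, 0.0042]
tool_rot: [0.492, 0.51, -0.484, 0.513]
ft_force: [-0.4, 1.1, 0.2]
grip_width: 0.0503
```

```bash
python3 - <<'E'
from h import *
go([.485,.3666,-.001],-1.525)
im,P,T,K=save("wrist","w9")
m=box(P,(.565,.370),.045,.047,.060)&(im.max(2)>90); p=P[m]; print("flange",len(p),circ(p))
E
```

```text
t 15.38 pos [0.4901 0.3697 0.0042] toolx [ 0.0115  0.0058 -0.9999] toolz [ 0.0481 -0.9988 -0.0052] yaw_z -1.5227 F [-0.4  1.1  0.2] w 0.0503
shift cm [ 0.51 -0.53  0.28] turn [ 0.0023 -0.0052 -0.0117]
flange 12659 (array([0.5646, 0.3701]), 0.0311)
```

Settle the pose, then close slowly so the strainer isn't dragged.

>>> {"method": "arm_command", "body": {"plan": [[0.3, -0.5, 0.27, 0.002, -0.005, -0.012, 4], [0.1, 0, 0, 0, 0, 0, 3], [0, 0, 0, 0, 0, 0, 2.4]]}}

```text
time: 15.8
position: [0.4869, 0.3676, 0.0027]
tool_rot: [0.49, 0.511, -0.487, 0.512]
ft_force: [0.6, 0.5, 0.8]
grip_width: 0.0286
```

```bash
python3 - <<'E'
from h import *
go([.485,.3666,-.001],-1.525)
im,P,T,K=save("wrist","w10")
m=box(P,(.565,.370),.05,.04,.060)&(im.max(2)>90); p=P[m]; p=p[p[:,2]>.049]; print("flange",len(p),circ(p),(p.min(0)+p.max(0))/2)
A=np.c_[p[:,:2]-[.565,.37],np.ones(len(p))]; print("plane",np.linalg.lstsq(A,p[:,2],rcond=None)[0])
E
```

```text
t 15.8 pos [0.4869 0.3676 0.0027] toolx [ 0.0037  0.0022 -1.    ] toolz [ 0.0461 -0.9989 -0.002 ] yaw_z -1.5247 F [0.6 0.5 0.8] w 0.0286
shift cm [ 0.37 -0.2   0.09] turn [ 0.0003 -0.002  -0.0038]
flange 12741 (array([0.5642, 0.37  ]), 0.032) [0.56319176 0.36998884 0.0529452 ]
plane [-0.00243629 -0.00098435  0.0533223 ]
```

>>> {"method": "arm_command", "body": {"plan": [[0.35, -0.15, 0.09, 0, -0.002, -0.004, 2.0], [0, 0, 0, 0, 0, 0, 1.7], [0, 0, 0, 0, 0, 0, 1.5], [0, 0, 0, 0, 0, 0, 1.3], [0, 0, 0, 0, 0, 0, 0.8], [0, 0, 0, 0, 0, 0, 0.8]], "grip_force": 35}}

```text
time: 16.6
position: [0.4855, 0.3667, -0.0009]
tool_rot: [0.488, 0.512, -0.488, 0.511]
ft_force: [0.1, -0.9, -0.5]
grip_width: 0.0135
```

```bash
cat >> h.py <<'E'
def flange(tag):
    "held strainer: flange centre and tilt in tool coords and world"
    o,M=tilt(); im,P,T,K=save("wrist",tag); Q=(P-o["position"])@M
    m=(np.hypot(Q[...,1]-.08,Q[...,2])<.05)&(Q[...,0]<-.045)&(Q[...,0]>-.065)&(im.max(2)>60)
    q=Q[m]; r=np.hypot(q[:,1]-.08,q[:,2]); 
    q=q[(r>.029)]; A=np.c_[q[:,1]-.08,q[:,2],np.ones(len(q))]
    for _ in range(3):
        s=np.linalg.lstsq(A,q[:,0],rcond=None)[0]; k=np.abs(A@s-q[:,0])<.002; q,A=q[k],A[k]
    n=M@np.array([-1,s[0],s[1]]); n/=np.linalg.norm(n)
    ring=q[:,1:]; h=cv2.convexHull(ring.astype(np.float32))
    (cy,cz),rad=cv2.minEnclosingCircle(h)
    print("flange n",len(q),"tool y,z",round(cy,4),round(cz,4),"R",round(rad,4),"x",s[2].round(4),"normal world",n.round(4))
    c=o["position"]+M@np.array([s[2]+(cy-.08)*s[0]+cz*s[1],cy,cz]); print("centre world",c.round(4),"mesh bottom",(c-.033*n).round(4))
    return c,n
E
python3 -c "
from h import *
flange('w11')"
```

```text
t 16.6 pos [ 0.4855  0.3667 -0.0009] toolx [-3.e-04  1.e-04 -1.e+00] toolz [ 4.630e-02 -9.989e-01 -1.000e-04] yaw_z -1.5245 F [ 0.1 -0.9 -0.5] w 0.0135
flange n 8606 tool y,z 0.0776 0.0001 R 0.0476 x -0.0549 normal world [4.2e-03 7.0e-04 1.0e+00]
centre world [0.563  0.3702 0.0539] mesh bottom [0.5628 0.3701 0.0209]
```

```bash
python3 - <<'E'
s=open('h.py').read()
s=s.replace("    (cy,cz),rad=cv2.minEnclosingCircle(h)\n","    h=h[:,0]; h=h[(np.abs(h[:,1])>.015)]; (cy,cz),rad=circ(h)\n")
open('h.py','w').write(s)
E
python3 -c "
from h import *
flange('w12')"
```

```text
t 16.65 pos [ 0.4854  0.3667 -0.0009] toolx [-3.e-04  1.e-04 -1.e+00] toolz [ 4.630e-02 -9.989e-01 -1.000e-04] yaw_z -1.5245 F [-0.7 -0.2 -0.3] w 0.0136
flange n 8647 tool y,z 0.0777 0.0005 R 0.0347 x -0.0549 normal world [5.e-03 1.e-04 1.e+00]
centre world [0.5631 0.3698 0.0539] mesh bottom [0.5629 0.3698 0.0209]
```

>>> {"method": "arm_command", "body": {"plan": [[-0.7, 0, 0, 0, 0, 0, 0.8], [-1, 0, 0, 0, 0, 0, 0.8], [-1.5, 0, 0, 0, 0, 0, 0.8], [-1.5, 0, 0, 0, 0, 0, 0.8], [-1.5, 0, 0, 0, 0, 0, 0.8], [0, 0, 0, 0, 0, 0, 0.8]], "grip_force": 35}}

```text
time: 17.45
position: [0.486, 0.367, 0.0667]
tool_rot: [0.489, 0.511, -0.488, 0.512]
ft_force: [0.4, 0.6, -0.4]
grip_width: 0.0132
```

```bash
python3 -c "
from h import *
flange('w13')"
```

```text
t 17.45 pos [0.486  0.367  0.0667] toolx [ 0.0015  0.001  -1.    ] toolz [ 0.0461 -0.9989 -0.001 ] yaw_z -1.5247 F [ 0.4  0.6 -0.4] w 0.0132
flange n 8581 tool y,z 0.0778 0.0004 R 0.0347 x -0.0545 normal world [ 6.8e-03 -6.0e-04  1.0e+00]
centre world [0.5637 0.3701 0.1214] mesh bottom [0.5634 0.3701 0.0884]
```

The strainer is held with no slip and level. Lift above everything (lid 0.15, mill 0.168), then carry it across.

>>> {"method": "arm_command", "body": {"plan": [[-3, 0, 0, 0, 0, 0, 0.8], [-4, 0, 0, 0, 0, 0, 0.8], [-4, 0, 0, 0, 0, 0, 0.8], [-3, 0, 0, 0, 0, 0, 0.8], [0, 0, 2, 0, 0, 0, 0.8], [0, 0, 4, 0, 0, 0, 0.8], [0, -0.5, 5, 0, 0, 0, 0.8], [0, -0.5, 5, 0, 0, 0, 0.8], [0, -0.5, 5, 0, 0, 0, 0.8], [0, -0.5, 5, 0, 0, 0, 0.8], [0, 0, 5, 0, 0, 0, 0.8], [0, 0, 3, 0, 0, 0, 0.8]]}}

```text
time: 19.0
position: [0.4653, 0.0077, 0.1942]
tool_rot: [0.476, 0.519, -0.499, 0.505]
ft_force: [0.3, 0.5, -0.3]
grip_width: 0.0139
```

```bash
python3 -c "
from h import *
go([.446,-.3522,.19],-1.525)"
```

```text
t 19.0 pos [0.4653 0.0077 0.1942] toolx [-0.0357 -0.01   -0.9993] toolz [ 0.0487 -0.9988  0.0083] yaw_z -1.522 F [ 0.3  0.5 -0.3] w 0.0139
shift cm [ 0.85 -3.66 35.85] turn [0.0028 0.0083 0.0362]
```

>>> {"method": "arm_command", "body": {"plan": [[0, 0, 3, 0, 0.004, 0.018, 0.8], [0, -0.5, 5, 0, 0.004, 0.018, 0.8], [0, -0.5, 5, 0, 0, 0, 0.8], [0, -0.5, 5, 0, 0, 0, 0.8], [0, -0.5, 5, 0, 0, 0, 0.8], [0, 0, 5, 0, 0, 0, 0.8], [0, 0, 4, 0, 0, 0, 0.8], [0, 0, 2, 0, 0, 0, 0.8], [0, 0, 0, 0, 0, 0, 0.8], [0, 0, 0, 0, 0, 0, 0.8]]}}

```text
time: 20.25
position: [0.4374, -0.3415, 0.1738]
tool_rot: [0.487, 0.524, -0.493, 0.495]
ft_force: [0.0, 0.4, -0.7]
grip_width: 0.0138
```

```bash
python3 -c "
from h import *
go([.446,-.3522,.12],-1.525)
flange('w14')"
```

```text
t 20.25 pos [ 0.4374 -0.3415  0.1738] toolx [-0.0343  0.0223 -0.9992] toolz [ 0.0389 -0.999  -0.0237] yaw_z -1.5319 F [ 0.   0.4 -0.7] w 0.0138
shift cm [5.32 0.99 1.23] turn [-0.0065 -0.0238  0.0333]
t 20.25 pos [ 0.4374 -0.3415  0.1738] toolx [-0.0343  0.0223 -0.9992] toolz [ 0.0389 -0.999  -0.0237] yaw_z -1.5319 F [ 0.   0.4 -0.7] w 0.0138
flange n 8589 tool y,z 0.0776 0.0004 R 0.0347 x -0.0545 normal world [ 0.0423 -0.0209  0.9989]
centre world [ 0.5168 -0.34    0.2257] mesh bottom [ 0.5154 -0.3393  0.1927]
```

>>> {"method": "arm_command", "body": {"plan": [[1, 0.5, 0.6, -0.006, -0.024, 0.033, 0.8], [2, 0.4, 0.6, 0, 0, 0, 0.8], [2, 0, 0, 0, 0, 0, 0.8], [1, 0, 0, 0, 0, 0, 0.8], [0, 0, 0, 0, 0, 0, 0.8]]}}

```text
time: 20.92
position: [0.4483, -0.3452, 0.1139]
tool_rot: [0.486, 0.513, -0.486, 0.514]
ft_force: [0.1, -0.3, -0.5]
grip_width: 0.0137
```

```bash
python3 -c "
from h import *
go([.446,-.3522,.061],-1.525)
flange('w15')
P=cam('side')[1]; m=box(P,(.523,-.3484),.058,.0305,.0385);p=P[m];print(((p.min(0)+p.max(0))/2).round(4),np.ptp(p,axis=0).round(3))
m=box(P,(.5237,-.3484),.045,.064,.078);p=P[m];print(len(p),circ(p),p.max(0))
"
```

```text
t 20.93 pos [ 0.4483 -0.3452  0.1139] toolx [ 1.e-03 -1.e-04 -1.e+00] toolz [ 5.540e-02 -9.985e-01  2.000e-04] yaw_z -1.5154 F [ 0.1 -0.3 -0.5] w 0.0137
shift cm [ 5.29 -0.27  0.69] turn [ 0.0096  0.0002 -0.001 ]
t 20.93 pos [ 0.4483 -0.3452  0.1139] toolx [ 1.e-03 -1.e-04 -1.e+00] toolz [ 5.540e-02 -9.985e-01  2.000e-04] yaw_z -1.5154 F [ 0.1 -0.3 -0.5] w 0.0137
flange n 8586 tool y,z 0.0777 0.0004 R 0.0347 x -0.0546 normal world [0.0072 0.0011 1.    ]
centre world [ 0.5259 -0.3413  0.1686] mesh bottom [ 0.5256 -0.3413  0.1356]
[ 0.524  -0.3506  0.0345] [0.097 0.096 0.008]
121 (array([ 0.523 , -0.3497]), 0.0292) [ 0.55459208 -0.32069249  0.07636048]
```

>>> {"method": "arm_command", "body": {"plan": [[1, -0.25, 0.65, 0.01, 0, -0.001, 0.8], [1.5, 0, 0, 0, 0, 0, 0.8], [1.3, 0, 0, 0, 0, 0, 0.8], [0, 0, 0, 0, 0, 0, 0.8], [0, 0, 0, 0, 0, 0, 0.8]]}}

```text
time: 21.65
position: [0.4469, -0.3541, 0.0748]
tool_rot: [0.489, 0.509, -0.489, 0.512]
ft_force: [0.0, 0.9, -0.6]
grip_width: 0.0136
```

```bash
python3 -c "
from h import *
go([.446,-.3522,.061],-1.525)"
```

```text
t 21.65 pos [ 0.4469 -0.3541  0.0748] toolx [ 0.0024 -0.0031 -1.    ] toolz [ 0.0438 -0.999   0.0032] yaw_z -1.527 F [ 0.   0.9 -0.6] w 0.0136
shift cm [ 1.38 -0.09 -0.2 ] turn [-0.002   0.0032 -0.0023]
```

>>> {"method": "arm_command", "body": {"plan": [[0.5, -0.1, -0.2, -0.002, 0.003, -0.002, 0.8], [0.5, 0, 0, 0, 0, 0, 0.8], [0.2, 0, 0, 0, 0, 0, 0.8], [0, 0, 0, 0, 0, 0, 0.8], [0, 0, 0, 0, 0, 0, 0.8]]}}

```text
time: 22.28
position: [0.4463, -0.3524, 0.0627]
tool_rot: [0.488, 0.511, -0.488, 0.512]
ft_force: [0.2, -0.4, -0.9]
grip_width: 0.0135
```

```bash
python3 - <<'E'
from h import *
go([.446,-.3522,.061],-1.525); flange('w16')
a,P,_,_=save('side','side16'); b,Q,_,_=save('scene','scene16')
m=box(P,(.5237,-.3484),.045,.060,.074);p=P[m];print("ram side",len(p),circ(p),p.max(0))
cv2.imwrite("pics/fin.png",np.hstack([cv2.resize(a[310:450,260:420],(400,350),interpolation=3),cv2.resize(b[190:330,80:240],(400,350),interpolation=3)]))
E
```

```text
t 22.27 pos [ 0.4463 -0.3524  0.0627] toolx [ 0.0013 -0.0013 -1.    ] toolz [ 0.0462 -0.9989  0.0013] yaw_z -1.5246 F [ 0.2 -0.4 -0.9] w 0.0135
shift cm [ 0.17 -0.03 -0.02] turn [ 0.0004  0.0013 -0.0013]
t 22.27 pos [ 0.4463 -0.3524  0.0627] toolx [ 0.0013 -0.0013 -1.    ] toolz [ 0.0462 -0.9989  0.0013] yaw_z -1.5246 F [ 0.2 -0.4 -0.9] w 0.0135
flange n 8598 tool y,z 0.078 0.0005 R 0.0347 x -0.0545 normal world [0.007  0.0024 1.    ]
centre world [ 0.5242 -0.3492  0.1174] mesh bottom [ 0.524  -0.3493  0.0844]
ram side 65 (array([ 0.5261, -0.3567]), 0.0224) [ 0.54918595 -0.36344933  0.07383852]
```

View pics/fin.png

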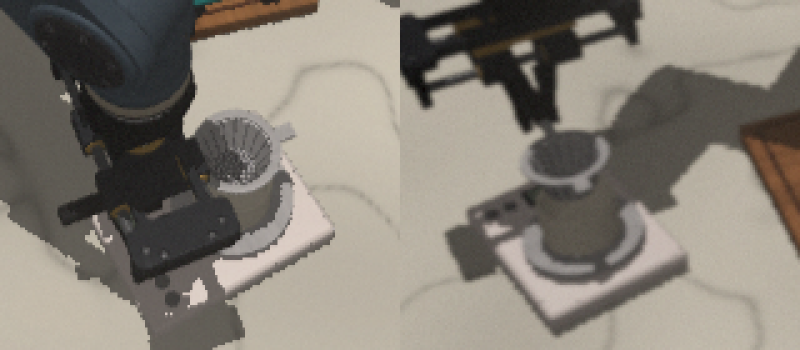

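The strainer hangs centred over the ramekin with a visible gap. I'll trim it 1.5 mm lower, settle, then hand in.

>>> {"method": "arm_command", "body": {"plan": [[0.16, -0.03, 0, 0, 0.001, -0.001, 0.8], [0, 0, 0, 0, 0, 0, 0.8], [0, 0, 0, 0, 0, 0, 0.8], [0, 0, 0, 0, 0, 0, 0.8], [0, 0, 0, 0, 0, 0, 0.8], [0, 0, 0, 0, 0, 0, 0.8]]}}

```text
time: 23.18
position: [0.4461, -0.3526, 0.0613]
tool_rot: [0.488, 0.511, -0.488, 0.512]
ft_force: [0.3, 0.1, -1.3]
grip_width: 0.0138
```

```bash
python3 - <<'E'
from h import *
flange('w17'); P=cam('scene')[1]; Q=np.load('scene0.npz')['P']
for n,c,r,z in(("lid",(.56,.145),.09,.12),("stand",(.565,.37),.05,.04),("mill",(.40,.18),.05,.1)):
    for X in(Q,P): m=box(X,c,r,z,.22); print(n,m.sum(),np.nanmean(X[m],0).round(3))
print(np.abs(robot.get_obs()["joint_velocities"]).max())
E
```

```text
t 23.18 pos [ 0.4461 -0.3526  0.0613] toolx [ 5.e-04 -6.e-04 -1.e+00] toolz [ 4.610e-02 -9.989e-01  6.000e-04] yaw_z -1.5247 F [ 0.3  0.1 -1.3] w 0.0138
flange n 8595 tool y,z 0.0778 0.0004 R 0.0347 x -0.0546 normal world [0.0077 0.0015 1.    ]
centre world [ 0.5238 -0.3494  0.1159] mesh bottom [ 0.5235 -0.3494  0.0829]
lid 490 [0.578 0.144 0.138]
lid 542 [0.57  0.144 0.139]
stand 361 [0.567 0.37  0.049]
stand 215 [0.57  0.37  0.046]
mill 4 [0.4   0.174 0.144]
mill 410 [0.421 0.181 0.132]
0.0017633320401127964
```

```bash
python3 -c "
from h import *
print(workorder.hand_in())"
```

```text
the job is handed in; nothing more can be done
None
```

The ramekin stands upright on the scale's platform. The strainer is held by its black handle, centred and still above it, and the job is handed in after about 23 s of the 69 s allowed.

**Last checks**
- **Ramekin:** measured just after release, its centre was within about 1 mm of the platform centre.
- **Strainer height and centring:** the mesh bottom is 10–11 mm above the rim and centred within about 1 mm. The joints were at rest.
- **Level:** the depth reading shows a tilt of about 0.4°. It read about 0.3° while still on its stand, so most of it looks like measurement bias.
- **Surroundings:** the tin lid is where it was at the start. The stand also looks unmoved. I could not properly compare the mill, because the arm hid it in the first picture, but the strainer passed above it.
- **Contact:** wrist forces stayed within the noise, about 2 N, at every reading. The side and scene pictures show a visible gap between strainer and ramekin.

**Disagreements**
- **Fingertips:** the tips sit about 37 mm short of the reported tool point. Because of this my first grasp closed in the air above the ramekin without touching it. I measured the offset and used it from then on.
- **Scene camera:** it read about 4 mm high in x compared with the other two cameras, so I relied on the wrist and side views.

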